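# Grease away, handpiece ready over the cast

### The job

The handpiece has just been greased: first stand the small screw-lid jar, which stands alone on the open bench beside the grey stand, upright on the bottom of the stand's empty round well and let go of it. Then draw the handpiece out of the stand's turret, tip it to a slant halfway between upright and level with the bur pointing down, and finish while still holding it like that in the air, the bur's tip over the middle of the plaster cast that stands loose on the blue bench top and about 5 cm above its top. Touch the cast with nothing and leave the other things where they are.

Things in the scene. Friction and masses are not known exactly. Their poses are not given: they have to be found in the camera images.
- stand: fixed grey bench stand, base 80 x 210 x 22 mm; origin under its centre on the bench, z up, long side along its y. At its -y end a round well for the jar, at its +y end a round metal turret (38 mm across, top 84 mm above the bench) in which the handpiece stands. Well and turret are 130 mm apart.
- well (a point): centre of the well's mouth, 22 mm above the bench. The well is 45 mm across and 14 mm deep, so its floor is 8 mm above the bench.
- turret (a point): centre of the turret's mouth, 84 mm above the bench. Its bore is 24 mm across, narrowing below; the handpiece stands loosely in it (it may lean a few degrees) and comes out straight up: its bur's tip sits about 74 mm below the mouth at the start.
- handpiece: loose round handpiece, 188 mm long, about 130 g, balanced at mid-length. Its axis runs along its own y, 10.8 mm above its origin (mid-length) in own z; +y is the bur end. It starts bur down, tail up, top 198 mm above the bench. Diameter 18 mm at 26 mm from the tail end, 21.6 at 49, 18.4 at 127; the tail's last 22 mm are 13.5 mm thick, the other end's last 34 mm are slim chuck and bur
- bur_tip (a point): tip of the bur, at the +y end of the handpiece's axis
- tail (a point): tail end of the handpiece's axis, 188 mm from the bur's tip; the top end at the start
- jar: loose small round jar with a screw lid, standing upright on the open bench beside the stand; 40 mm across, 57 mm high, 80 g. Origin at the centre of its foot, z up.
- cast: loose white plaster jaw model on a round base, 66 x 70 mm and 47 mm high; origin under its centre, z up
- tape: bystander: loose roll of tape, 96 mm across, 25 mm high, lying flat; origin under its centre
- wax: bystander: loose block of wax, 32 x 68 x 11 mm, lying flat; origin under its centre
- key: bystander: loose curved silicone block, 37 x 66 x 15 mm, lying flat; origin under its centre
Not all that is in view belongs to the job. Several things look just like the jar: the one meant starts farthest to the robot's left.

How it is judged:
By the outcome, as a careful person would: the job done as asked, in the order asked, and still so for the second after the job is handed in, while the arm keeps its last pose, push and grip.
It also fails if it takes over 58 s, if anything falls off the work surface, if the arm or the gripper's body presses on something with over 40 N, if the wrist force passes 120 N, or if a joint passes its speed limit or range.

### The arm

A 7-joint arm with a two-finger parallel gripper is mounted at the origin on a cart in front of the work surface, level with it; the furniture and walls round the work are solid. World frame = base frame: x ahead of the robot, y to its left, z up, the work surface at z = 0. Lengths are in m, angles in rad, forces in N, time in s.
With the tool pointing down it reaches from about 0.35 to 0.9 m from the base axis. Payload 7.2 kg.
Tool frame: the origin (TCP) lies at the very end of the fingers, on their centre line; the grasp point (between the pads) lies ctrl.pinch_z behind it (ctrl.pinch_z is the distance from the TCP to the grasp point, in m); z points along the fingers, y is the line along which they close (so a half turn about z gives the same grasp; the last joint's range is limited). The gripper opens to 85 mm and grips with 20 to 120 N. Pads are 22 mm wide; open, the fingers measure 114 mm over their backs; the gripper's body (76 mm by 85 mm) begins 54 mm behind the grasp point. The pads swing forward as they close: fully open they stand 13 mm farther back than shut.
Start: joints at [-0.068, 0.411, -0.013, 1.596, 0.006, 1.134, -0.082], TCP at [0.625, -0, 0.231] pointing down, gripper open.
Joint ranges: [-2.95, 2.95], [-0.29, 1.99], [-1.47, 1.44], [0.14, 2.54], [-1.03, 4.17], [0.13, 1.85], [-2.86, 2.86]. Speed limits (rad/s): [2.39, 2.39, 3.01, 3.01, 3.14, 3.14, 3.14].

### API

Orientations are given as a rotation vector (axis times angle).
In Python, from station import status, optics, ticket, ctrl gives the robot as it stands.
- The arm moves only by the shell command python3 -m crank 'ROWS' [FORCE]. ROWS is JSON, a list of rows, each a list of 3 entries, a list of its own where there are three numbers: the shift along the tool's x, y, z as a fraction of full scale, then the turn about the tool's z as a fraction of full scale, then the opening, from 0 (shut) to 1 (fully open). In form: [[[x, y, z], twist, jaw], ...]. A call has 1 to 5 rows; each row is the pose to reach, as a shift and turn from the pose commanded when the call began, along the tool's axes at that moment; what a row does not reach only later rows make up. Full scale, the value 1, is 0.5 m for a shift and 45 degrees for a turn. A row lasts 1/12 s, in which the tool goes at most 41.7 mm and 7.16 degrees, less where a joint would pass 70% of its speed; a pose out of reach is approached as far as the arm can. A call with a number of a shift or a turn outside -1 to 1 is refused whole. A call with a gripper value outside its range is refused whole. The fingers move at their own pace and stop on an object; FORCE is the grip in N (left out, the last holds). Time passes only in rows, so rows that repeat a pose let the fingers close. It gives the time, the measured TCP pose, the force, the opening and the grip force at its end, in the units of the state.
- status.read_state(): the state, without advancing time (a new reading comes with each control period).
- optics.snapshot(name): name is "scene" or "side" or "wrist"; returns (picture, depth): 420x560x3 uint8, red, green, blue; 420x560 float32, m along the optical axis (not along the pixel's ray), 0 where there is no reading.
- optics.camera_params(name): a dict with "fx", "fy", "cx", "cy" (pixels), "R" (3x3) and "t" (3): a world point X has camera coordinates R X + t. Camera axes: x right, y down, z forward; pixel columns grow to the right and rows downward; lengths in m; the calibration is good to about 2 mm. A picture is of the moment at which its call begins: read the wrist's pose just before it. camera_params takes no time and is no camera call; for the wrist camera it gives the pose at the moment of the call.
- ticket.sign_off(): hands the job in; it is judged then, once.
Trained networks look in the newest picture that a camera, given by its name, has taken for a name from the list of things; names that differ only in an ending like _2 or _b are one class to them, and where a whole thing is asked for, a point or a joint stands for the part that bears it (a point fixed in the world has none). Each returns a list of dicts, best first, with "p" (0 to 1); they miss things now and then, are a little off and sometimes report something else, mostly with a low value. They report only what shows in the picture. A call takes as long as a camera call. They do not tell look-alikes from the thing itself.
- optics.spot_in(camera, name): "xy" ([column, row] as shares, 0 to 1, of the picture: columns of its width, rows of its height, amid what is visible of it).
- optics.cut_out(camera, name): "region" (420x560 bool, what is visible of it) and "xy" ([column, row] as shares, 0 to 1, of the picture: columns of its width, rows of its height, amid what is visible of it).
The state is a dict: "time": time; "joint_positions": joint angles; "qd": joint speeds; "joint_torque": joint torques, N m; "tcp_pos": TCP position; "tcp_rot": TCP orientation; "wrist_force": force on the tool from outside, world axes, zero at the start; "wrist_torque": the same for the moment, N m; "finger_gap": opening from 0.0 (shut) to 1.0 (fully open); "grip_force": force on a finger pad.
Only numpy, scipy, OpenCV 4.12 (cv2) and the standard library are available. Lean on these libraries where they do the work, as an engineer would, in place of code of your own. Each camera call takes 0.05 s, during which the arm holds its last target. There are 200 camera calls.

## Working session

There is one attempt and no reset: what is moved stays moved. The work goes in short steps, Python scripts to look and compute and a shell command to move; the robot and the scene stay as the last step left them, time stands still between calls to the robot, and variables do not carry over. Pictures are saved under pics/ and viewed, at most 10 in all, crops included, and the job is handed in when it is done.

```bash
ls; mkdir -p pics
cat > h.py <<'E'
import numpy as np, cv2
from station import status, optics, ticket, ctrl
def pts(cam, mask, d):
    P=optics.camera_params(cam); v,u=np.nonzero(mask&(d>0)); z=d[v,u]
    c=np.stack([(u-P['cx'])/P['fx']*z,(v-P['cy'])/P['fy']*z,z],1)
    return (c-np.array(P['t']))@np.array(P['R'])
def proj(cam,X):
    P=optics.camera_params(cam); c=np.array(P['R'])@X+P['t']; return P['fx']*c[0]/c[2]+P['cx'],P['fy']*c[1]/c[2]+P['cy']
E
python3 - <<'E'
from h import *
print(ctrl.pinch_z, status.read_state())
ims=[]
for c in ['scene','side']:
    im,d=optics.snapshot(c); np.save(f'{c}.npy',d); cv2.imwrite(f'pics/{c}0.png',im[:,:,::-1])
    for n in ['jar','handpiece','cast','stand','tape','wax','key']:
        for r in optics.cut_out(c,n):
            m=r['region']; q=pts(c,m,d)
            if r['p']>.2 and len(q)>10: print(c,n,round(r['p'],2),(np.array(r['xy'])*[560,420]).round(),m.sum(),np.median(q,0).round(3),np.percentile(q,2,0).round(3),np.percentile(q,98,0).round(3))
E
```

```text
pics
0.0187 {'time': 0.0, 'joint_positions': array([-0.06819541,  0.41188922, -0.01275214,  1.59708717,  0.0055788 ,
        1.13427125, -0.08217397]), 'qd': array([-0.00165996, -0.00053162,  0.00226652,  0.00195666,  0.00133432,
       -0.00147679, -0.00103484]), 'joint_torque': array([-1.18789325e-03, -6.00636005e+01,  6.81361444e-01, -2.99419034e+01,
        1.37590774e-02,  1.04116063e-02,  2.51732433e-05]), 'tcp_pos': array([ 6.24489573e-01, -1.50493636e-05,  2.30441840e-01]), 'tcp_rot': array([-2.22058976e+00, -2.22075428e+00,  1.88516158e-03]), 'wrist_force': array([0.13264914, 0.10205962, 0.0780334 ]), 'wrist_torque': array([ 0.0312481 ,  0.02185037, -0.04024572]), 'grip_force': 0.0, 'finger_gap': 1.00359114800746}
scene jar 0.78 [339. 315.] 472 [ 0.488 -0.287  0.043] [ 0.477 -0.3    0.003] [ 0.513 -0.265  0.059]
scene jar 0.77 [384. 323.] 457 [ 0.558 -0.366  0.044] [ 0.55  -0.38   0.006] [ 0.583 -0.345  0.06 ]
scene jar 0.69 [363. 339.] 527 [ 0.482 -0.369  0.044] [ 0.472 -0.383  0.003] [ 0.508 -0.348  0.059]
scene jar 0.68 [337. 363.] 521 [ 0.396 -0.368  0.049] [ 0.387 -0.38
[... 862 characters left out ...]
 -0.421 -0.001] [ 0.51  -0.336  0.059]
side jar 0.58 [355. 177.] 219 [ 0.405 -0.345  0.039] [ 0.388 -0.373  0.005] [ 0.423 -0.335  0.059]
side jar 0.51 [323. 185.] 243 [ 0.495 -0.263  0.037] [ 0.478 -0.288  0.004] [ 0.515 -0.255  0.059]
side handpiece 0.71 [259. 211.] 250 [0.574 0.051 0.138] [0.566 0.041 0.085] [0.589 0.056 0.193]
side cast 0.84 [241. 313.] 739 [0.528 0.297 0.033] [0.5   0.265 0.004] [0.56  0.323 0.047]
side stand 0.81 [265. 236.] 1453 [0.573 0.029 0.021] [ 0.545 -0.116  0.004] [0.617 0.082 0.083]
side tape 0.83 [178. 275.] 668 [0.747 0.208 0.019] [0.702 0.16  0.002] [0.791 0.25  0.027]
side wax 0.49 [319. 287.] 254 [0.39  0.131 0.011] [0.376 0.095 0.003] [0.406 0.16  0.014]
```

Run:
```python
import cv2
a=cv2.imread('pics/scene0.png')[130:400,150:450]; cv2.imwrite('pics/a.png',cv2.resize(a,None,fx=2.2,fy=2.2,interpolation=2))
b=cv2.imread('pics/side0.png')[100:380,100:420]; cv2.imwrite('pics/b.png',cv2.resize(b,None,fx=2.1,fy=2.1,interpolation=2))
```

```text
(no output)
```

View pics/a.png

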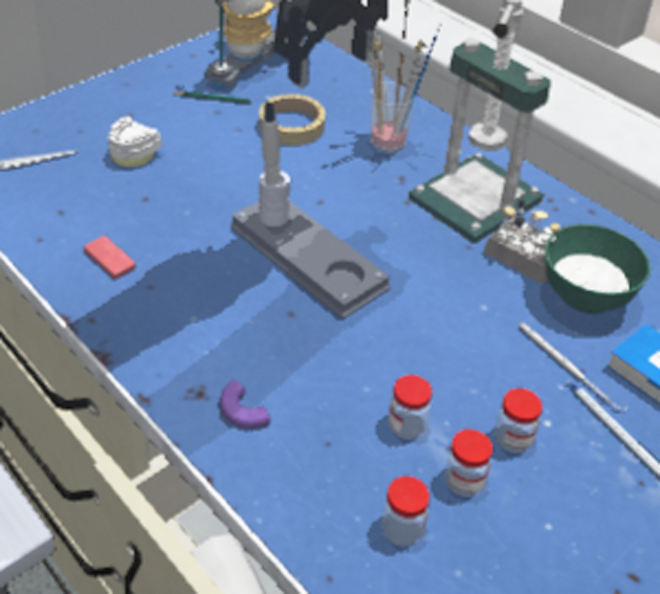

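View pics/b.png

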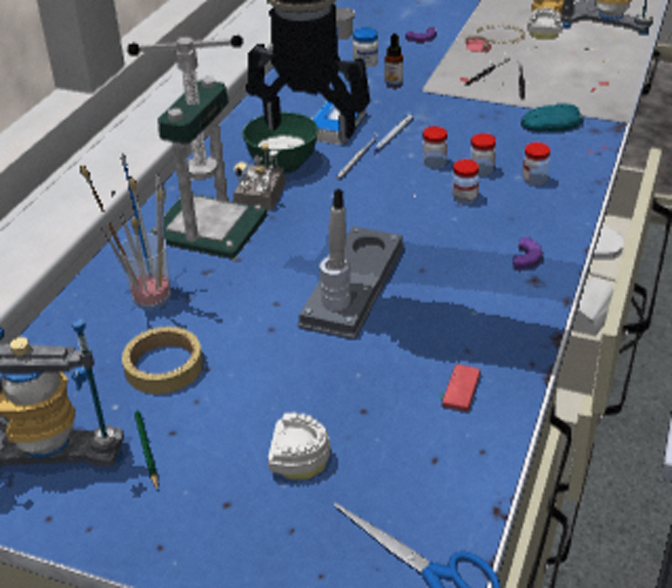

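Four look-alike red-lid jars, at scene pixels (339,315), (384,323), (363,339) and (337,363). Their y values are -0.28, -0.36, -0.36 and -0.36. The first is farthest left and stands alone beside the stand, so it is the one meant; the enlarged crop confirms it at (410,407). The well is empty, the handpiece stands in the turret and the cast is left of it. Next I measure precisely.

```bash
cat >> h.py <<'E'
from scipy.optimize import least_squares
def circ(q,r,c0):
    f=least_squares(lambda c:np.hypot(q[:,0]-c[0],q[:,1]-c[1])-r,c0,loss='soft_l1',f_scale=.001); return f.x.round(4)
def disc(q):  # centre of visible top
    (c,r)=cv2.minEnclosingCircle((q[:,:2]*1000).astype(np.float32)); return np.round(c,1),round(r,1)
E
python3 - <<'E'
from h import *
full=np.ones((420,560),bool)
for c in ['scene','side','wrist']:
    im,d=optics.snapshot(c)
    if c=='wrist': cv2.imwrite('pics/w0.png',im[:,:,::-1])
    q=pts(c,full,d)
    def sel(x,y,R,z0,z1): return q[(np.hypot(q[:,0]-x,q[:,1]-y)<R)&(q[:,2]>z0)&(q[:,2]<z1)]
    s=sel(.495,-.278,.035,.054,.064)
    if len(s)>5: print(c,'jar',len(s),disc(s),s.mean(0).round(4),np.median(s[:,2]))
    s=sel(.495,-.278,.035,.005,.054)
    if len(s)>5: print(c,'jarside',circ(s,.02,[.495,-.278]))
    for z in [(.1,.12),(.12,.14),(.14,.16),(.16,.18),(.18,.2)]:
        s=sel(.575,.042,.04,*z)
        if len(s)>5: print(c,'hp',z,len(s),s.mean(0).round(4),circ(s,{.1:.0097,.12:.0103,.14:.0107,.16:.0095,.18:.00675}[z[0]],[.575,.042]))
    s=sel(.575,.042,.04,.03,.078)
    if len(s)>5: print(c,'turret',len(s),circ(s,.019,[.575,.042]))
    s=sel(.575,-.088,.03,-.01,.015)
    if len(s)>5: print(c,'wellfloor',len(s),disc(s),np.median(s[:,2]),s.mean(0))
    s=q[(abs(q[:,0]-.58)<.07)&(abs(q[:,1]+.023)<.14)&(abs(q[:,2]-.022)<.004)]
    if len(s)>5: print(c,'standtop',np.median(s[:,2]),cv2.minAreaRect((s[:,:2]*1000).astype(np.float32)))
    s=sel(.528,.29,.06,.004,.06)
    if len(s)>5: print(c,'cast',s.min(0),s.max(0),disc(s[s[:,2]<.02]),disc(s[s[:,2]>.02]))
E
```

```text
scene jar 183 (array([ 496.4, -280. ]), 19.4) [ 0.496  -0.2808  0.0571] 0.05717311174733529
scene jarside [ 0.4978 -0.2797]
scene hp (0.1, 0.12) 43 [0.5741 0.0357 0.1094] [0.5786 0.0413]
scene hp (0.12, 0.14) 47 [0.5725 0.0346 0.1305] [0.577 0.041]
scene hp (0.14, 0.16) 54 [0.5713 0.0356 0.1497] [0.5764 0.0419]
scene hp (0.16, 0.18) 49 [0.5711 0.0371 0.1698] [0.5756 0.0428]
scene hp (0.18, 0.2) 34 [0.5711 0.0399 0.1902] [0.5735 0.0438]
scene turret 193 [0.5829 0.0404]
scene wellfloor 137 (array([574.9, -87.6]), 29.9) 0.008303034410940189 [ 0.58208247 -0.08358421  0.00817097]
scene standtop 0.022032359126589393 ((583.648681640625, -24.576385498046875), (79.15908813476562, 208.9349822998047), 0.811561107635498)
scene cast [0.49762249 0.24800781 0.00411863] [0.56219059 0.3168403  0.04777765] (array([527.7, 272.2]), 33.0) (array([533.6, 281.9]), 37.8)
side jar 69 (array([ 496.5, -272.1]), 22.2) [ 0.4968 -0.2739  0.0574] 0.057206446597368545
side jarside [ 0.4977 -0.278 ]
side hp (0.1, 0.12) 38 [0.5766 0.0503 0.1097] [0.5791 0.043 ]
side hp (0.12, 0.14) 55 [0.5748 0.0512 0.13  ] [0.5768 0
[... 545 characters left out ...]
67737] (array([522.8, 290.2]), 55.4) (array([534.4, 289.8]), 37.4)
wrist jarside [ 0.4965 -0.2777]
wrist hp (0.1, 0.12) 140 [0.5854 0.0461 0.1071] [0.5781 0.0432]
wrist hp (0.12, 0.14) 207 [0.5846 0.0469 0.1307] [0.5769 0.0438]
wrist hp (0.14, 0.16) 391 [0.5823 0.0467 0.1513] [0.5747 0.0437]
wrist hp (0.16, 0.18) 621 [0.5788 0.0462 0.1719] [0.5728 0.0437]
wrist hp (0.18, 0.2) 693 [0.5746 0.0453 0.1932] [0.5719 0.0426]
wrist turret 383 [0.5763 0.0479]
wrist wellfloor 1211 (array([582.6, -90.2]), 22.1) 0.00852085868739551 [ 0.58259035 -0.09135803  0.00877906]
wrist standtop 0.022450686791596237 ((582.888427734375, -22.7869873046875), (74.21619415283203, 204.58380126953125), 0.7495128512382507)
```

View pics/w0.png

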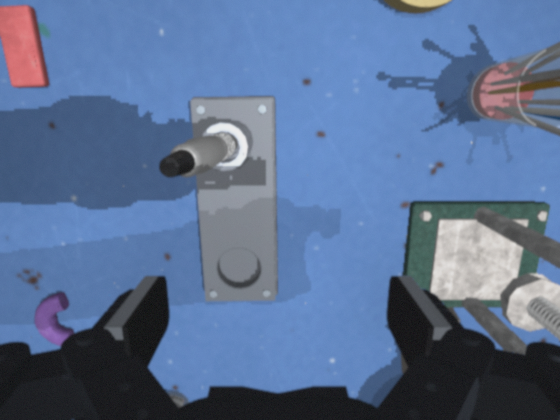

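Wrist view: the handpiece leans toward the robot from the turret (240,145), and the empty well is at (239,266). Next I move over the jar and look before descending.

```bash
python3 -m crank '[[[-0.279,-0.128,0],0,1],[[-0.279,-0.128,0],0,1],[[-0.279,-0.128,0],0,1],[[-0.279,-0.128,0],0,1],[[-0.279,-0.128,0],0,1]]'
python3 -m crank '[[[-0.28,-0.128,0.1],0,1],[[-0.28,-0.128,0.1],0,1],[[-0.28,-0.128,0.2],0,1],[[-0.28,-0.128,0.2],0,1],[[-0.28,-0.128,0.2],0,1]]'
cat > j.py <<'E'
from h import *
s=status.read_state(); print(s['tcp_pos'],s['tcp_rot'])
im,d=optics.snapshot('wrist'); q=pts('wrist',np.ones(d.shape,bool),d)
s=q[(np.hypot(q[:,0]-.497,q[:,1]+.279)<.035)&(q[:,2]>.053)&(q[:,2]<.062)]
if len(s): print(len(s),disc(s),s.mean(0))
E
python3 j.py
```

```text
time: 1.37
tcp_pos: [0.5579, -0.1474, 0.2317]
tcp_rot: [2.23, 2.21, -0.005]
wrist_force: [0.7, -0.4, 1.2]
finger_gap: 0.997
grip_force: 0.0
time: 1.78
tcp_pos: [0.4938, -0.2826, 0.1287]
tcp_rot: [-2.224, -2.216, 0.004]
wrist_force: [-0.7, 0.7, 0.0]
finger_gap: 0.999
grip_force: 0.0
[ 0.49380482 -0.28257854  0.1287154 ] [-2.22417377 -2.21611086  0.00385627]
2901 (array([ 494.5, -279. ]), 19.1) [ 0.49448323 -0.27846386  0.05497214]
```

```bash
python3 -m crank '[[[0.001,-0.002,0.07],0,1],[[0.001,-0.002,0.14],0,1],[[0.001,-0.002,0.19],0,1],[[0.001,-0.002,0.218],0,1],[[0.001,-0.002,0.218],0,1]]'
python3 -m crank '[[[0,0,0],0,0.3],[[0,0,0],0,0.3],[[0,0,0],0,0.3],[[0,0,0],0,0.3],[[0,0,0],0,0.3]]' 40
python3 -m crank '[[[0,0,0],0,0.3],[[0,0,0],0,0.3],[[0,0,0],0,0.3],[[0,0,0],0,0.3],[[0,0,0],0,0.3]]'
```

```text
time: 2.25
tcp_pos: [0.4944, -0.2774, 0.0192]
tcp_rot: [-2.217, -2.218, 0.002]
wrist_force: [-0.5, 0.7, -0.0]
finger_gap: 1.001
grip_force: 0.0
time: 2.67
tcp_pos: [0.4971, -0.2794, 0.024]
tcp_rot: [2.22, 2.22, 0.002]
wrist_force: [-1.3, -0.1, 5.0]
finger_gap: 0.446
grip_force: 39.6
time: 3.08
tcp_pos: [0.4971, -0.2794, 0.024]
tcp_rot: [2.22, 2.22, 0.002]
wrist_force: [-0.7, 0.7, 5.5]
finger_gap: 0.445
grip_force: 39.7
```

```bash
python3 -m crank '[[[0,0,-0.04],0,0.3],[[0,0,-0.1],0,0.3],[[0,0,-0.17],0,0.3],[[0,0,-0.17],0,0.3],[[0,0,-0.17],0,0.3]]'
python3 -m crank '[[[0.08,0.036,0],0,0.3],[[0.16,0.072,0],0,0.3],[[0.2,0.09,0],0,0.3],[[0.2,0.09,0],0,0.3],[[0.2,0.09,0],0,0.3]]'
cat > k.py <<'E'
from h import *
s=status.read_state(); print(s['time'],s['tcp_pos'],s['tcp_rot'],s['wrist_force'])
im,d=optics.snapshot('wrist'); cv2.imwrite('pics/w1.png',im[:,:,::-1])
for c in ['wrist','scene','side']:
    if c!='wrist': im,d=optics.snapshot(c)
    for r in optics.cut_out(c,'jar'):
        q=pts(c,r['region'],d); 
        if r['p']>.3 and len(q): print(c,r['p'],np.median(q,0).round(3),np.percentile(q,1,0).round(4),np.percentile(q,99,0).round(4),circ(q,.02,np.median(q,0)[:2]))
    q=pts(c,np.ones(d.shape,bool),d)
    s=q[(abs(q[:,0]-.583)<.07)&(abs(q[:,1]+.023)<.14)&(abs(q[:,2]-.022)<.004)]
    print(c,'top',cv2.minAreaRect((s[:,:2]*1000).astype(np.float32)))
    s=q[(np.hypot(q[:,0]-.583,q[:,1]+.089)<.03)&(q[:,2]<.017)]
    if len(s)>5: print(c,'well',len(s),disc(s))
E
python3 k.py
```

```text
time: 3.5
tcp_pos: [0.4977, -0.2798, 0.1103]
tcp_rot: [2.218, 2.217, 0.003]
wrist_force: [0.5, 0.3, -0.7]
finger_gap: 0.445
grip_force: 40.7
time: 3.92
tcp_pos: [0.5412, -0.1767, 0.1065]
tcp_rot: [-2.216, -2.225, 0.0]
wrist_force: [0.0, -1.1, -0.7]
finger_gap: 0.445
grip_force: 40.6
3.9167 [ 0.54118253 -0.17666411  0.10646018] [-2.21582713e+00 -2.22509241e+00  2.19498128e-04] [ 0.01388614 -1.13253298 -0.74793791]
wrist 0.84 [ 0.539 -0.17   0.139] [ 0.5215 -0.1951  0.0871] [ 0.5575 -0.158   0.141 ] [ 0.5393 -0.1791]
wrist top ((583.5651245117188, -89.50442504882812), (74.53101348876953, 76.94596862792969), 0.1603955179452896)
wrist well 4745 (array([583.7, -90.8]), 22.6)
scene 0.98 [ 0.398 -0.368  0.049] [ 0.3864 -0.3818 -0.0006] [ 0.4471 -0.33    0.0598] [ 0.4077 -0.3611]
scene 0.92 [ 0.56  -0.366  0.042] [ 5.493e-01 -3.807e-01  3.000e-04] [ 0.5868 -0.3444  0.0595] [ 0.5711 -0.3602]
scene 0.74 [ 0.483 -0.367  0.043] [ 0.4717 -0.3832 -0.0011] [ 0.5498 -0.3339  0.0593] [ 0.4934 -0.3623]
scene 0.65 [ 0.533 -0.194  0.117] [ 0.5192 -0.2015  0.0006] [ 0.6389 -0.1271  0.1425] [ 0.5393 -0.179 ]
scene top ((582.80859375, -25.369094848632812), (77.00054168701172, 207.8488006591797), 0.2708786129951477)
scene well 102 (array([588.8, -82.4]), 18.5)
side 0.76 [ 0.536 -0.165  0.122] [ 0.5203 -0.1927  0.0862] [ 0.5572 -0.1559  0.1418] [ 0.5401 -0.1802]
side 0.53 [ 0.405 -0.345  0.037] [ 0.3879 -0.3754  0.0021] [ 0.4246 -0.3356  0.0592] [ 0.4074 -0.3598]
side top ((583.3609008789062, -21.425315856933594), (76.31407928466797, 208.8063201904297), 0.8341169953346252)
side well 95 (array([582.2, -92.5]), 26.3)
```

View pics/w1.png

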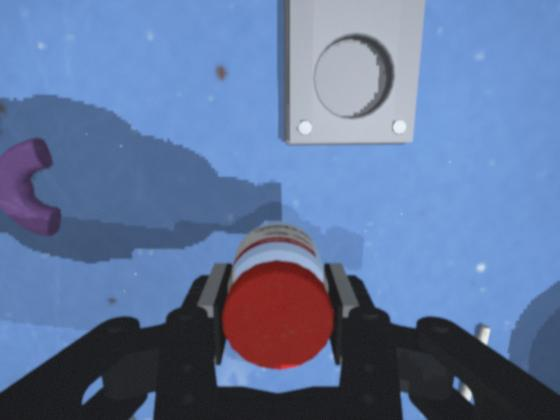

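```bash
cat >> k.py <<'E'
im,d=optics.snapshot('wrist'); P=optics.camera_params('wrist')
full=np.ones(d.shape,bool); q=np.full(d.shape+(3,),np.nan); q[d>0]=pts('wrist',full,d)
top=(abs(q[...,2]-.022)<.005)
hole=((q[...,2]<.0165)&(np.hypot(q[...,0]-.583,q[...,1]+.089)<.03)).astype(np.uint8)
hole=cv2.morphologyEx(hole,cv2.MORPH_OPEN,np.ones((3,3)))
ct=max(cv2.findContours(hole,cv2.RETR_EXTERNAL,cv2.CHAIN_APPROX_NONE)[0],key=len)[:,0].astype(float)
R=np.array(P['R']);C=-R.T@P['t']; ray=np.stack([(ct[:,0]-P['cx'])/P['fx'],(ct[:,1]-P['cy'])/P['fy'],np.ones(len(ct))],1)@R
X=C+ray*((.022-C[2])/ray[:,2])[:,None]
f=least_squares(lambda c:np.hypot(X[:,0]-c[0],X[:,1]-c[1])-c[2],[.583,-.089,.022],loss='soft_l1',f_scale=.0007); print('rim',f.x,C)
E
python3 k.py | grep -v 'scene 0\|top'
```

```text
4.2167 [ 0.54033181 -0.1804044   0.10714102] [-2.22385356e+00 -2.21898084e+00  9.29480957e-04] [ 0.061864    0.02091584 -0.70672698]
wrist 0.64 [ 0.54 -0.17  0.14] [ 0.522  -0.1949  0.0889] [ 0.5577 -0.1582  0.1416] [ 0.5399 -0.1792]
wrist 0.46 [ 0.584 -0.085  0.022] [ 0.5448 -0.1261  0.0062] [ 0.6206 -0.0517  0.0243] [ 0.5837 -0.0859]
wrist well 4773 (array([584.6, -86.8]), 22.6)
scene well 107 (array([587.7, -82.7]), 18.8)
side 0.69 [ 0.537 -0.163  0.122] [ 0.52   -0.189   0.0868] [ 0.5571 -0.1543  0.144 ] [ 0.5403 -0.1781]
side 0.53 [ 0.553 -0.351  0.018] [ 0.5507 -0.3627  0.0099] [ 0.5822 -0.3427  0.0567] [ 0.5639 -0.3362]
side 0.46 [ 0.489 -0.347  0.038] [ 0.473  -0.3753  0.0016] [ 0.51   -0.337   0.0592] [ 0.4931 -0.3617]
side well 89 (array([588.8, -96.9]), 20.9)
rim [ 0.5831325  -0.08769583  0.02142767] [ 0.54038203 -0.10751694  0.25028412]
```

```bash
python3 -m crank '[[[0.06,0.03,0],0,0.3],[[0.12,0.06,0],0,0.3],[[0.182,0.087,0.03],0,0.3],[[0.182,0.087,0.07],0,0.3],[[0.182,0.087,0.11],0,0.3]]'
python3 -m crank '[[[0,0,0],0,0.3],[[0,0,0],0,0.3],[[0,0,0],0,0.3],[[0,0,0],0,0.3],[[0,0,0],0,0.3]]'
cat > m.py <<'E'
from h import *
S=[status.read_state()['tcp_pos']]
for c in ['scene','side','wrist']:
    im,d=optics.snapshot(c); S.append(status.read_state()['tcp_pos'])
    cv2.imwrite(f'pics/m_{c}.png',im[:,:,::-1])
    for r in optics.cut_out(c,'jar'):
        q=pts(c,r['region'],d); q=q[np.hypot(q[:,0]-.583,q[:,1]+.088)<.04]
        if r['p']>.2 and len(q)>30: print(c,round(r['p'],2),len(q),np.percentile(q,1,0).round(4),np.percentile(q,99,0).round(4),circ(q,.02,[.583,-.088]))
    q=pts(c,np.ones(d.shape,bool),d)
    s=q[(abs(q[:,0]-.583)<.07)&(abs(q[:,1]+.023)<.14)&(abs(q[:,2]-.022)<.003)]
    print(c,'top',cv2.minAreaRect((s[:,:2]*1000).astype(np.float32)))
print(np.mean(S,0),np.std(S,0))
a=cv2.imread('pics/m_scene.png')[200:320,250:390]; b=cv2.imread('pics/m_side.png')[140:260,220:360]
cv2.imwrite('pics/m.png',cv2.resize(np.hstack([a,b]),None,fx=2.85,fy=2.85,interpolation=2))
E
python3 m.py
```

```text
time: 4.98
tcp_pos: [0.5861, -0.0846, 0.0522]
tcp_rot: [2.216, 2.226, 0.004]
wrist_force: [-0.7, -0.5, -0.9]
finger_gap: 0.442
grip_force: 40.6
time: 5.4
tcp_pos: [0.5852, -0.0886, 0.0536]
tcp_rot: [2.221, 2.219, 0.002]
wrist_force: [-0.1, 0.3, 0.2]
finger_gap: 0.444
grip_force: 40.6
scene 0.76 217 [ 0.5629 -0.1103  0.0355] [ 0.602  -0.0838  0.1081] [ 0.5816 -0.0867]
scene top ((582.2463989257812, -25.095375061035156), (77.59225463867188, 207.00088500976562), 1.264988660812378)
side 0.79 282 [ 0.5648 -0.0986  0.0297] [ 0.6046 -0.0642  0.0901] [ 0.585  -0.0876]
side top ((583.3685913085938, -20.571182250976562), (75.58619689941406, 207.75494384765625), 0.4018484950065613)
wrist 0.66 12779 [ 0.5662 -0.1027  0.0349] [ 0.6016 -0.0664  0.0869] [ 0.5838 -0.0874]
wrist 0.62 7997 [ 0.5475 -0.094   0.0073] [ 0.6198 -0.0493  0.0235] [ 0.5834 -0.075 ]
wrist top ((583.1400756835938, -35.39830780029297), (74.47224426269531, 126.42462921142578), 0.693774402141571)
[ 0.58499405 -0.08837176  0.05323669] [0.00022752 0.00019218 0.00035674]
```

View pics/m.png

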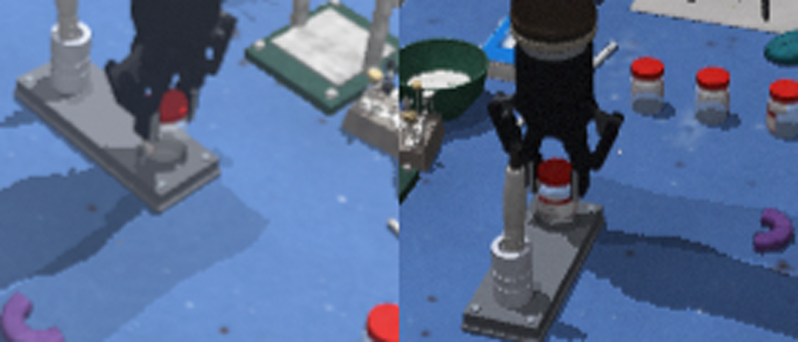

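The picture shows the jar above the well, lined up in both views (scene crop (170,150), side crop (553,215)). I descend gently.

```bash
python3 -m crank '[[[0,0,0.01],0,0.3],[[0,0,0.02],0,0.3],[[0,0,0.026],0,0.3],[[0,0,0.026],0,0.3]]'
python3 -m crank '[[[0,0,0.005],0,0.3],[[0,0,0.01],0,0.3],[[0,0,0.013],0,0.3],[[0,0,0.013],0,0.3],[[0,0,0.013],0,0.3]]'
```

```text
time: 6.03
tcp_pos: [0.5837, -0.0879, 0.0381]
tcp_rot: [-2.22, -2.221, 0.002]
wrist_force: [0.1, -0.4, -0.7]
finger_gap: 0.446
grip_force: 40.6
time: 6.45
tcp_pos: [0.5845, -0.088, 0.0327]
tcp_rot: [-2.221, -2.221, 0.0]
wrist_force: [0.3, -0.6, -0.3]
finger_gap: 0.442
grip_force: 40.6
```

```bash
python3 -m crank '[[[0,0,0.002],0,0.3],[[0,0,0.003],0,0.3],[[0,0,0.003],0,0.3]]'
python3 -m crank '[[[0,0,0],0,0.65],[[0,0,0],0,0.65],[[0,0,0],0,0.65],[[0,0,0],0,0.65],[[0,0,0],0,0.65]]'
```

```text
time: 6.7
tcp_pos: [0.5848, -0.088, 0.032]
tcp_rot: [2.221, 2.221, 0.001]
wrist_force: [-1.2, 0.4, 5.0]
finger_gap: 0.445
grip_force: 41.3
time: 7.12
tcp_pos: [0.5845, -0.088, 0.0312]
tcp_rot: [-2.221, -2.221, 0.0]
wrist_force: [0.4, 0.2, 0.5]
finger_gap: 0.649
grip_force: 0.0
```

```bash
python3 -m crank '[[[0,0,-0.04],0,0.65],[[0,0,-0.12],0,0.8],[[0,0,-0.2],0,1],[[0,0,-0.28],0,1],[[0,0,-0.36],0,1]]'
python3 -m crank '[[[0,0,-0.08],0,1],[[0.08,-0.01,-0.08],0,1],[[0.16,-0.02,-0.08],0,1],[[0.262,-0.02,-0.08],0,1],[[0.262,-0.02,-0.08],0,1]]'
cat > n.py <<'E'
from h import *
print(status.read_state()['tcp_pos'],status.read_state()['tcp_rot'])
for c in ['scene','side','wrist']:
    im,d=optics.snapshot(c); cv2.imwrite(f'pics/n_{c}.png',im[:,:,::-1])
    q=pts(c,np.ones(d.shape,bool),d)
    s=q[(np.hypot(q[:,0]-.583,q[:,1]+.088)<.03)&(q[:,2]>.03)&(q[:,2]<.08)]
    if len(s)>20: print(c,'jar',len(s),np.percentile(s[:,2],98),circ(s[s[:,2]<.06],.02,[.583,-.088]),disc(s[s[:,2]>.061]))
    for z,r in [(.11,.0097),(.13,.0103),(.15,.0107),(.17,.0095),(.19,.00675)]:
        s=q[(np.hypot(q[:,0]-.575,q[:,1]-.042)<.03)&(abs(q[:,2]-z)<.008)]
        if len(s)>5: print(c,z,circ(s,r,[.575,.042]))
E
python3 n.py
```

```text
time: 7.53
tcp_pos: [0.5841, -0.088, 0.2132]
tcp_rot: [-2.221, -2.221, 0.0]
wrist_force: [1.0, -0.2, -0.5]
finger_gap: 1.005
grip_force: 0.0
time: 7.95
tcp_pos: [0.5737, 0.0514, 0.2517]
tcp_rot: [-2.21, -2.229, -0.005]
wrist_force: [-0.3, 0.8, -0.4]
finger_gap: 1.002
grip_force: 0.0
[0.57370631 0.05140228 0.25172313] [-2.21047476 -2.22859635 -0.00524987]
scene jar 272 0.06692207796967381 [ 0.5851 -0.0884] (array([583.7, -89.3]), 19.8)
scene 0.11 [0.5792 0.0418]
scene 0.13 [0.5773 0.0411]
scene 0.15 [0.5762 0.0425]
scene 0.17 [0.5747 0.0428]
scene 0.19 [0.5741 0.0437]
side jar 209 0.06708281684564761 [ 0.5851 -0.0873] (array([584.5, -85.3]), 20.1)
side 0.11 [0.5791 0.0417]
side 0.13 [0.5776 0.0435]
side 0.15 [0.5761 0.043 ]
side 0.17 [0.5754 0.0429]
side 0.19 [0.5713 0.0421]
wrist jar 1595 0.06642486174228988 [ 0.5837 -0.0902] (array([583.6, -88.8]), 19.3)
wrist 0.11 [0.5781 0.04  ]
wrist 0.13 [0.5767 0.041 ]
wrist 0.15 [0.5753 0.0404]
wrist 0.17 [0.5739 0.04  ]
wrist 0.19 [0.5732 0.0399]
```

```bash
python3 -m crank '[[[-0.001,0.002,0.06],0,1],[[-0.001,0.002,0.12],0,1],[[-0.001,0.002,0.18],0,1],[[-0.001,0.002,0.22],0,1],[[-0.001,0.002,0.236],0,1]]'
python3 -m crank '[[[0,0,0],0,0.1],[[0,0,0],0,0.1],[[0,0,0],0,0.1],[[0,0,0],0,0.1],[[0,0,0],0,0.1]]' 50
python3 -m crank '[[[0,0,0],0,0.1],[[0,0,0],0,0.1],[[0,0,0],0,0.1],[[0,0,0],0,0.1],[[0,0,0],0,0.1]]'
```

```text
time: 8.52
tcp_pos: [0.5737, 0.0402, 0.1299]
tcp_rot: [-2.222, -2.217, 0.007]
wrist_force: [0.5, 0.6, 0.5]
finger_gap: 1.001
grip_force: 0.0
time: 8.93
tcp_pos: [0.5763, 0.0425, 0.1346]
tcp_rot: [2.221, 2.22, 0.003]
wrist_force: [-0.2, -1.1, -0.7]
finger_gap: 0.302
grip_force: 0.0
time: 9.35
tcp_pos: [0.5771, 0.0426, 0.1346]
tcp_rot: [2.22, 2.22, 0.005]
wrist_force: [2.8, -0.1, 6.9]
finger_gap: 0.233
grip_force: 49.2
```

```bash
python3 -m crank '[[[0,0,-0.03],0,0.1],[[0,0,-0.06],0,0.1],[[0,0,-0.09],0,0.1],[[0,0,-0.114],0,0.1],[[0,0,-0.114],0,0.1]]'
python3 -m crank '[[[0,0,0],0,0.1],[[0,0,0],0,0.1]]' 30
cat > p.py <<'E'
from h import *
import sys
x0,y0,z0=map(float,sys.argv[1:4])  # expected grasp pt
print(status.read_state()['tcp_pos'],status.read_state()['grip_force'],status.read_state()['finger_gap'])
for c in ['scene','side']:
    im,d=optics.snapshot(c); cv2.imwrite(f'pics/p_{c}.png',im[:,:,::-1])
    for r in optics.cut_out(c,'handpiece')[:2]:
        m=r['region']; q=pts(c,m,d); q=q[np.linalg.norm(q-[x0,y0,z0],axis=1)<.17]
        if len(q)<20: continue
        q=q[np.abs(q-np.median(q,0)).max(1)<.15]
        l=cv2.fitLine(q.astype(np.float32),cv2.DIST_HUBER,0,.001,.001)[:,0]; v=l[:3]*np.sign(l[2]); a=(q-l[3:])@v
        print(c,round(r['p'],2),len(q),'dir',v.round(3),'tilt',np.degrees(np.arccos(v[2])).round(1),'yz',np.degrees(np.arctan2(v[1],v[2])).round(1),'low',(l[3:]+v*np.percentile(a,.5)).round(4),'high',(l[3:]+v*np.percentile(a,99.5)).round(4))
E
python3 p.py .577 .0425 .209
```

```text
time: 9.77
tcp_pos: [0.576, 0.0426, 0.1923]
tcp_rot: [2.221, 2.221, 0.003]
wrist_force: [0.6, -0.3, -0.7]
finger_gap: 0.23
grip_force: 48.7
time: 9.93
tcp_pos: [0.5746, 0.0424, 0.1892]
tcp_rot: [-2.22, -2.221, 0.002]
wrist_force: [0.0, 0.1, -1.6]
finger_gap: 0.229
grip_force: 48.6
[0.57460305 0.04244989 0.18920476] 48.61585053498857 0.22930835654663373
scene 0.63 247 dir [-0.007 -0.025  1.   ] tilt 1.5 yz -1.4 low [0.5726 0.0357 0.1019] high [0.5718 0.0324 0.2325]
side 0.82 319 dir [-0.018  0.033  0.999] tilt 2.1 yz 1.9 low [0.5753 0.0473 0.0934] high [0.5726 0.0523 0.2453]
```

```bash
python3 -m crank '[[[0,0.007,0],0,0.1],[[0,0.014,0],0,0.1],[[-0.017,0.014,0],0,0.1],[[-0.017,0.014,0],0,0.1]]' 30
python3 -m crank '[[[-0.016,0,0],0,0.1],[[-0.033,0,0.002],0,0.1],[[-0.049,0,0.005],0,0.1],[[-0.065,0,0.009],0,0.1],[[-0.065,0,0.009],0,0.1]]'
python3 p.py .583 .0 .2
```

```text
time: 10.47
tcp_pos: [0.5828, 0.0319, 0.1901]
tcp_rot: [2.223, 2.219, -0.002]
wrist_force: [-0.1, -1.6, -1.4]
finger_gap: 0.228
grip_force: 48.5
time: 10.88
tcp_pos: [0.5822, -0.0015, 0.1853]
tcp_rot: [2.225, 2.218, -0.002]
wrist_force: [0.1, -0.5, -1.3]
finger_gap: 0.23
grip_force: 48.5
[ 0.58215953 -0.00153697  0.18533215] 48.531326209777035 0.23007397196021542
scene 0.77 231 dir [ 0.009 -0.021  1.   ] tilt 1.3 yz -1.2 low [ 0.5784 -0.0082  0.1008] high [ 0.5796 -0.011   0.2332]
side 0.75 278 dir [-0.023  0.022  1.   ] tilt 1.8 yz 1.2 low [0.5835 0.0072 0.0952] high [0.5801 0.0104 0.244 ]
```

Run:
```python
import cv2,numpy as np
a=cv2.imread('pics/p_scene.png')[140:280,220:340]; b=cv2.imread('pics/p_side.png')[140:280,210:330]
cv2.imwrite('pics/p.png',cv2.resize(np.hstack([a,b]),None,fx=3.3,fy=3.3,interpolation=2))
```

```text
(no output)
```

View pics/p.png

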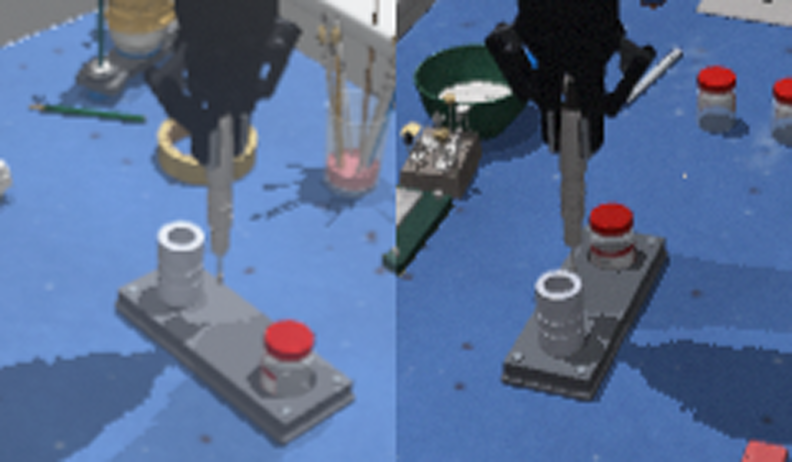

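The picture shows the handpiece hanging upright and clear of the turret, bur at (220,280) of the crop, so the thin bur slipped past the rim without tipping it. The jar is seated in the well. I'll tip the handpiece by pressing its body against the turret's outer rim.

```bash
python3 -m crank '[[[0,0,0.02],0,0.1],[[0,0,0.044],0,0.1],[[0.015,0,0.044],0,0.1],[[0.033,0,0.044],0,0.1],[[0.033,0,0.044],0,0.1]]' 30
python3 -m crank '[[[0.012,0,0.001],0,0.1],[[0.025,0,0.002],0,0.1],[[0.037,0,0.004],0,0.1],[[0.05,0,0.007],0,0.1],[[0.05,0,0.007],0,0.1]]'
python3 p.py .583 .04 .18
```

```text
time: 11.5
tcp_pos: [0.5822, 0.0205, 0.1632]
tcp_rot: [-2.218, -2.224, 0.001]
wrist_force: [0.4, -1.0, -2.4]
finger_gap: 0.23
grip_force: 45.9
time: 11.92
tcp_pos: [0.583, 0.0451, 0.1606]
tcp_rot: [2.219, 2.223, 0.003]
wrist_force: [1.9, -1.4, 0.9]
finger_gap: 0.227
grip_force: 41.5
[0.58304067 0.04505367 0.16059964] 41.51450062170625 0.2271331227784595
scene 0.5 266 dir [-0.02   0.275  0.961] tilt 16.0 yz 15.9 low [0.5815 0.0077 0.077 ] high [0.5792 0.0406 0.192 ]
side 0.49 215 dir [0.001 0.302 0.953] tilt 17.6 yz 17.6 low [0.5801 0.0239 0.0851] high [0.5802 0.0661 0.2182]
```

```bash
python3 -m crank '[[[0.021,0,0.008],0,0.1],[[0.041,0,0.018],0,0.1],[[0.061,0,0.031],0,0.1],[[0.082,0,0.049],0,0.1],[[0.082,0,0.049],0,0.1]]'
python3 -m crank '[[[0,0,0],0,0.1],[[0,0,0],0,0.1],[[0,0,0],0,0.1]]' 120
python3 p.py .583 .085 .16
```

```text
time: 12.53
tcp_pos: [0.5813, 0.088, 0.1336]
tcp_rot: [-2.215, -2.224, 0.001]
wrist_force: [1.4, 0.2, 1.5]
finger_gap: 0.234
grip_force: 33.4
time: 12.78
tcp_pos: [0.5821, 0.0837, 0.1355]
tcp_rot: [-2.221, -2.22, 0.001]
wrist_force: [0.4, 0.2, -0.8]
finger_gap: 0.2
grip_force: 117.4
[0.58207668 0.0837177  0.13546692] 117.4105459288694 0.20031733513114564
scene 0.75 778 dir [ 0.634 -0.722  0.277] tilt 73.9 yz -69.0 low [0.533  0.0698 0.0132] high [ 0.6025 -0.0094  0.0436]
scene 0.51 258 dir [0.001 0.743 0.669] tilt 48.0 yz 48.0 low [ 0.5788 -0.0151  0.0717] high [0.5789 0.0813 0.1584]
side 0.61 92 dir [0.02  0.769 0.639] tilt 50.2 yz 50.2 low [ 5.749e-01 -4.000e-04  7.620e-02] high [0.5781 0.1268 0.182 ]
```

```bash
python3 -m crank '[[[0,0,-0.03],0,0.1],[[0,0,-0.06],0,0.1],[[0,0,-0.1],0,0.1],[[0,0,-0.14],0,0.1],[[0,0,-0.14],0,0.1]]'
python3 -m crank '[[[0,0,0],0,0.1],[[0,0,0],0,0.1],[[0,0,0],0,0.1]]'
python3 p.py .583 .085 .22; sleep 0; python3 p.py .583 .085 .22
python3 - <<'E'
import cv2,numpy as np
a=cv2.imread('pics/p_scene.png')[120:260,200:340]; b=cv2.imread('pics/p_side.png')[120:260,190:330]
cv2.imwrite('pics/p2.png',cv2.resize(np.hstack([a,b]),None,fx=2.85,fy=2.85,interpolation=2))
E
```

```text
time: 13.4
tcp_pos: [0.5846, 0.0841, 0.2099]
tcp_rot: [2.22, 2.218, 0.008]
wrist_force: [0.3, 0.1, -0.2]
finger_gap: 0.203
grip_force: 117.6
time: 13.65
tcp_pos: [0.5817, 0.0838, 0.2045]
tcp_rot: [-2.221, -2.221, 0.003]
wrist_force: [0.2, 0.5, -0.9]
finger_gap: 0.205
grip_force: 117.7
[0.58173409 0.0837684  0.20453824] 117.65447576064616 0.20499293719094624
scene 0.55 285 dir [-0.011  0.739  0.673] tilt 47.7 yz 47.7 low [0.5789 0.0007 0.1543] high [0.5777 0.0795 0.226 ]
side 0.43 86 dir [0.031 0.773 0.634] tilt 50.7 yz 50.6 low [0.5738 0.0112 0.1542] high [0.5784 0.1262 0.2486]
[0.58213205 0.08392631 0.2049701 ] 117.65409245621413 0.20926841010966968
scene 0.82 301 dir [0.    0.735 0.678] tilt 47.3 yz 47.3 low [ 0.5789 -0.0216  0.1335] high [0.5789 0.0814 0.2284]
```

View pics/p2.png

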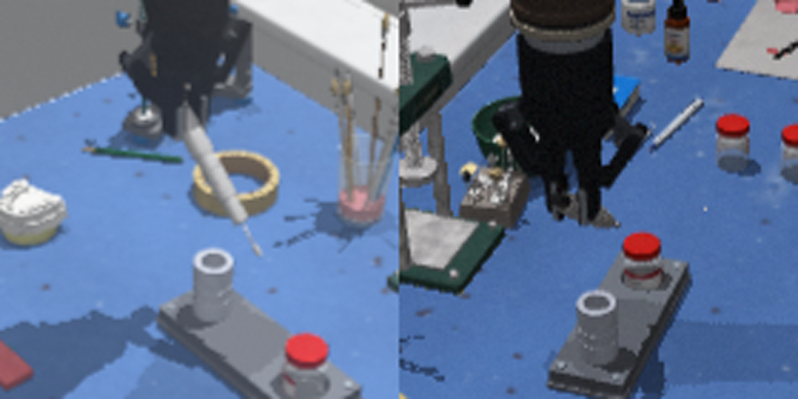

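```bash
cat > t.py <<'E'
from h import *
# axis in plane x=xg: per-pixel-column centres of region intersected with plane
S=[]
im,d=optics.snapshot('scene'); P=optics.camera_params('scene')
for i in range(4): S.append(status.read_state()['tcp_pos'])
g=np.mean(S,0)+[0,0,-0.0]; xg=g[0]; g=g+[0,0,.0187]; print('grasp',g, status.read_state()['finger_gap'])
R=np.array(P['R']);C=-R.T@P['t']
best=None
for r in optics.cut_out('scene','handpiece'):
    v,u=np.nonzero(r['region'])
    ray=np.stack([(u-P['cx'])/P['fx'],(v-P['cy'])/P['fy'],np.ones(len(u))],1)@R
    X=C+ray*((xg-C[0])/ray[:,0])[:,None]; yz=X[:,1:]
    k=np.linalg.norm(yz-g[1:],axis=1)<.18
    if k.mean()<.8: continue
    yz=yz[k]
    l=cv2.fitLine(yz.astype(np.float32),cv2.DIST_HUBER,0,.001,.001)[:,0]; w=l[:2]*np.sign(l[1]); a=(yz-l[2:])@w
    tip=l[2:]+w*a.min(); off=np.cross(np.append(w,0),np.append(g[1:]-l[2:],0))[2]
    t2=tip-g[1:]
    print(r['p'].__round__(2),len(yz),'tilt fit',np.degrees(np.arctan2(w[0],w[1])).round(1),'tip yz',tip.round(4),'tip-grasp',t2.round(4),np.degrees(np.arctan2(-t2[0],-t2[1])).round(1),'len',np.linalg.norm(t2).round(4),'grasp off axis',off.round(4))
cv2.imwrite('pics/t.png',im[:,:,::-1])
im2,d2=optics.snapshot('side'); cv2.imwrite('pics/t_side.png',im2[:,:,::-1])
E
python3 t.py
```

```text
grasp [0.58244441 0.08396928 0.22432637] 0.20296873041257618
0.54 319 tilt fit 48.3 tip yz [-0.0205  0.1314] tip-grasp [-0.1045 -0.0929] 48.3 len 0.1398 grasp off axis -0.0002
```

Tilt is 48.3°, firmly held and close to halfway. Next I carry it to the cast.

```bash
python3 -m crank '[[[0.05,-0.02,0],0,0.1],[[0.12,-0.04,0],0,0.1],[[0.19,-0.07,0],0,0.1],[[0.26,-0.104,0],0,0.1],[[0.3,-0.104,0],0,0.1]]'
python3 -m crank '[[[0.06,0,0],0,0.1],[[0.13,0,0],0,0.1],[[0.2,0,0],0,0.1],[[0.26,0,0],0,0.1],[[0.3,0,0],0,0.1]]'
python3 -m crank '[[[0,0,0],0,0.1],[[0,0,0],0,0.1],[[0,0,0],0,0.1]]'
python3 t.py
python3 - <<'E'
from h import *
for c in ['scene','side']:
    im,d=optics.snapshot(c)
    for r in optics.cut_out(c,'cast')[:2]:
        q=pts(c,r['region'],d); k=np.hypot(q[:,0]-.53,q[:,1]-.286)<.06
        if k.mean()<.7: continue
        q=q[k&(q[:,2]>.003)&(q[:,2]<.052)]; print(c,r['p'],disc(q),np.percentile(q,1,0).round(4),np.percentile(q,99,0).round(4))
        h=cv2.convexHull((q[:,:2]*1000).astype(np.float32)); print(cv2.minAreaRect(h),cv2.boundingRect(h))
E
```

```text
time: 14.62
tcp_pos: [0.5269, 0.239, 0.206]
tcp_rot: [-2.214, -2.225, -0.0]
wrist_force: [-0.2, 1.1, -1.5]
finger_gap: 0.203
grip_force: 117.7
time: 15.03
tcp_pos: [0.5293, 0.388, 0.2057]
tcp_rot: [-2.217, -2.224, -0.001]
wrist_force: [-0.4, -0.1, -0.2]
finger_gap: 0.205
grip_force: 117.7
time: 15.28
tcp_pos: [0.5307, 0.383, 0.2055]
tcp_rot: [2.222, 2.22, -0.001]
wrist_force: [0.8, -0.2, -0.7]
finger_gap: 0.205
grip_force: 117.7
grasp [0.53102928 0.38241255 0.22439907] 0.20187776665256263
0.49 281 tilt fit 48.1 tip yz [0.3001 0.1487] tip-grasp [-0.0823 -0.0757] 47.4 len 0.1119 grasp off axis 0.0013
scene 0.76 (array([533.6, 279.5]), 36.0) [0.4986 0.2503 0.0045] [0.5599 0.3105 0.0481]
((529.917236328125, 280.39190673828125), (64.50363159179688, 63.20328903198242), 0.07176478207111359) (497, 248, 66, 65)
side 0.85 (array([533.5, 291.3]), 36.9) [0.4993 0.2635 0.0049] [0.5602 0.3239 0.0465]
((528.7469482421875, 290.17816162109375), (61.85419464111328, 65.44209289550781), 10.119633674621582) (497, 260, 67, 66)
```

```bash
python3 -m crank '[[[0.018,-0.002,0.02],0,0.1],[[0.018,-0.002,0.04],0,0.1],[[0.018,-0.002,0.055],0,0.1],[[0.018,-0.002,0.068],0,0.1],[[0.018,-0.002,0.068],0,0.1]]'
python3 -m crank '[[[0,0,0],0,0.1],[[0,0,0],0,0.1],[[0,0,0],0,0.1]]'
python3 t.py
python3 - <<'E'
import cv2,numpy as np
a=cv2.imread('pics/t.png')[90:230,150:290]; b=cv2.imread('pics/t_side.png')[200:340,170:310]
cv2.imwrite('pics/t2.png',cv2.resize(np.hstack([a,b]),None,fx=2.85,fy=2.85,interpolation=2))
from h import *
for c in ['scene','side']: print(c,proj(c,np.array([.530,.287,.097])),proj(c,np.array([.530,.287,.047])))
E
```

```text
time: 16.05
tcp_pos: [0.5285, 0.3922, 0.1692]
tcp_rot: [-2.221, -2.222, 0.006]
wrist_force: [-0.3, -0.1, -1.2]
finger_gap: 0.201
grip_force: 117.7
time: 16.3
tcp_pos: [0.5298, 0.3931, 0.1723]
tcp_rot: [2.222, 2.221, 0.001]
wrist_force: [1.1, -0.4, -1.0]
finger_gap: 0.201
grip_force: 117.7
grasp [0.52981719 0.39313235 0.19108281] 0.20014622044731173
0.68 271 tilt fit 46.3 tip yz [0.3117 0.1141] tip-grasp [-0.0814 -0.077 ] 46.6 len 0.112 grasp off axis -0.0006
scene (np.float64(207.106356957466), np.float64(173.52509688160134)) (np.float64(208.2939583684945), np.float64(187.43386210178403))
side (np.float64(240.9502957301986), np.float64(289.38363928089524)) (np.float64(242.1773257319129), np.float64(305.1363166538449))
```

View pics/t2.png

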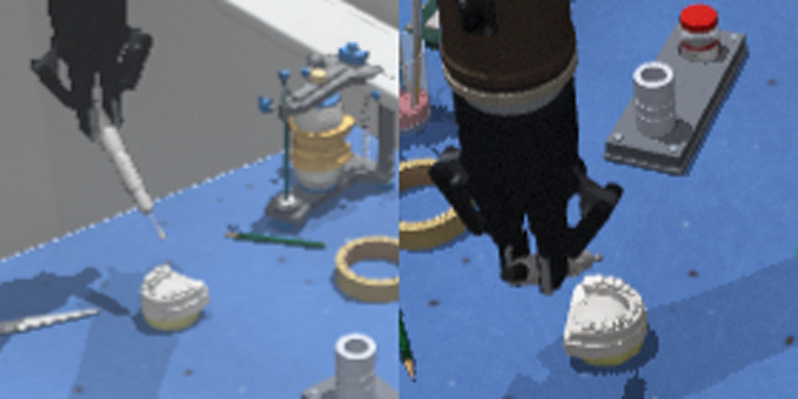

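The scene crop shows the bur tip at (164,238), full-image pixel (207.5,173.5), against a target projection of (207.1,173.5). The side view agrees. The cast is untouched and the jar stands in the well, so I hand in.

```bash
python3 -c "
from station import ticket
print(ticket.sign_off())"
```

```text
the job is handed in; nothing more can be done
None
```

I handed in the job at about 16 s: the jar stands upright and released in the well, and the handpiece is held at about 47° (target 45°), bur down, its tip about 5 cm above the middle of the untouched cast.

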